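# Sort the tested modules, then try, free and hold open the test fixture's cover

### The arm

A 6-joint arm with a two-finger parallel gripper is mounted at the origin on a cart in front of the work surface, level with it; the furniture and walls round the work are solid. World frame = base frame: x ahead of the robot, y to its left, z up, the work surface at z = 0. Lengths are in m, angles in rad, forces in N, time in s.
With the tool pointing down it reaches from about 0.425 to 0.95 m from the base axis. Payload 3.5 kg.
Tool frame: the origin (TCP) lies midway between the tips of the shut fingers; the grasp point (between the pads) lies 19 mm behind it; y points along the fingers, x is the direction in which the jaws open and shut, and the axes are right-handed (so a half turn about y gives the same grasp; the last joint's range is limited). The gripper opens to 85 mm and grips with 20 to 120 N. Pads are 22 mm wide; open, the fingers measure 114 mm over their backs; the gripper's body (76 mm by 85 mm) begins 54 mm behind the grasp point. The pads swing forward as they close: fully open they stand 13 mm farther back than shut.
Start: joints at [1.023, 0.286, 1.577, -0, 1.279, -0.15], TCP at [0.261, 0.622, 0.231] pointing down, gripper open.
Joint ranges: [-2.77, 2.77], [-0.9, 2.22], [0.21, 2.48], [-1.53, 4.67], [0.24, 2.81], [-2.84, 2.84]. Speed limits (rad/s): [2.79, 2.79, 3.14, 3.14, 3.14, 3.14].

### API

Orientations are given as a unit quaternion [x, y, z, w].
In Python, from plant import ctrl, viewer gives the robot as it stands.
- The arm moves only by the tool step_arm, never from a script. Its argument "rows" is a list of rows, each a list of 3 entries, a list of its own where there are three numbers: the turn, a rotation vector about the tool's x, y, z in degrees, then the shift along the tool's x, y, z in mm, then the closure, from 0 (fully open) to 1 (shut). A call has 1 to 10 rows; each row is the pose to reach, as a shift and turn from the pose commanded when the call began, along the tool's axes at that moment; what a row does not reach only later rows make up. A row lasts 1/12 s, in which the tool goes at most 41.7 mm and 7.16 degrees, less where a joint would pass 70% of its speed; a pose out of reach is approached as far as the arm can. A call with a gripper value outside its range is refused whole. The fingers move at their own pace and stop on an object; "newtons" is the grip in N (left out, the last holds). Time passes only in rows, so rows that repeat a pose let the fingers close. It gives the time, the measured TCP pose, the force and the opening at its end, in the units of the state.
- ctrl.get_state(): the state, without advancing time (a new reading comes with each control period).
- viewer.read_camera(name): name is "side" or "top" or "wrist"; returns (picture, depth): 480x640x3 uint8, red, green, blue; 480x640 float32, m along the optical axis (not along the pixel's ray), 0 where there is no reading.
- viewer.calibration(name): a dict with "K" (3x3 intrinsics, pixels), "R" (3x3) and "t" (3): a world point X has camera coordinates R X + t. Camera axes: x right, y down, z forward; pixel columns grow to the right and rows downward; lengths in m; the calibration is good to about 2 mm. A picture is of the moment at which its call begins: read the wrist's pose just before it. calibration takes no time and is no camera call; for the wrist camera it gives the pose at the moment of the call.
- ctrl.sign_off(): hands the job in, once; it reports no verdict.
The state is a dict: "time": time; "qpos": joint angles; "dq": joint speeds; "joint_efforts": joint torques, N m; "eef_pos": TCP position; "tcp_rot": TCP orientation; "contact_force": force on the tool from outside, world axes, zero at the start; "wrist_torque": the same for the moment, N m; "opening": opening from 0.0 (shut) to 1.0 (fully open).
Only numpy, scipy, OpenCV 4.12 (cv2) and the standard library are available. Lean on these libraries where they do the work, as an engineer would, in place of code of your own. Each camera call takes 0.05 s, during which the arm holds its last target.

### The job

Turn the test station round for the next part: first seat the two tested modules flat in their nests, the one with the green tag in the green pass nest and the one with the red tag in the red reject nest, and let go of them. Then try the test fixture's cover with a tug up on its handle before you touch the catch; if the catch holds it, slide the thumb button beside the handle away from the handle to free it, and swing the cover up by its handle to about 55 degrees. Finish while still holding the cover open by its handle, for a colleague to load the next module (it falls shut by itself); leave the other things on the bench alone.

Things in the scene. Friction and masses are not known exactly. Their poses are not given: they have to be found in the camera images.
- green_module_centre (a point): centre (12 mm above its underside) of the module that PASSED: aluminium block housing 56 (x) x 34 (y) x 24 (z) mm with black top and a green tag on it, lying flat with z up, about 80 g, with a small white connector sticking out 2 mm at its +x end above the level of a nest's rim
- red_module_centre (a point): centre of the FAILED module: the same housing, but with a red tag on its black top
- green_module: the green-tagged module itself; origin at the centre of its underside
- red_module: the red-tagged module itself; origin at the centre of its underside
- pass_nest_floor (a point): centre of the recess floor of the green pass nest: a fixed block 86 (x) x 64 (y) x 13 (z) mm with one recess 61 (x) x 39 (y) mm, 8 mm deep, its rim bevelled 4 mm, so its floor is 5 mm above the bench; a module goes in flat, its long side along the nest's x, either way round; 16 mm of it then stand out
- reject_nest_floor (a point): the same point of the red reject nest, a block of the same shape and size
- fixture: test fixture standing fixed on the bench: grey steel box 190 (x) x 180 (y) x 60 mm high with a flat blue hinged cover on top (cover's top face 68 mm above the bench). Origin at the centre of its underside; its front looks to its own -x, z up. A black phone stand about 0.25 m tall stands left of it (x 0.38 to 0.56, y 0.11 to 0.35): keep clear
- cover_hinge (a point): middle of the cover's hinge line, which runs along the fixture's y at the back edge: 95 mm behind the fixture's origin, 64 mm above the bench
- cover (a joint): opening angle of the cover in rad: 0 shut, grows as the front edge goes up, stop at 1.3. The cover weighs about 0.5 kg and always falls shut by itself if let go. If the catch has caught, the cover can be lifted only 0.023 rad (about 4 mm at the handle) and then stops hard
- handle_bar (a point): middle of the black bow handle's round bar: 10 mm thick, 62 mm clear length between its legs, along the fixture's y, 35 mm above the cover's top face; with the cover shut it lies 165 mm in front of the hinge line and 39 mm above it, 43 mm to the left (+y) of the fixture's middle; open space all round it
- button (a joint): travel in m of the catch's thumb button: 0 at the start always, slides to the fixture's -y (away from the handle) to a stop at 0.018 = fully released; takes 3 to 5 N, stays where left. It pushes back the tongue, hidden under the cover. The tongue's spring is tired: at times it has shot out and caught, at times not, and nothing outside, the button included, shows which
- button_grip (a point): centre of the catch's black thumb button on the cover's top, right of the handle: 22 (x) x 12 (y) x 18 (z) mm; this point is 12 mm above the cover's top face, the button's top 9 to 10 mm higher; 38 mm right (-y) of the fixture's middle, 76 mm in front of its origin
- tip_tinner: bystander, to be left alone: tip-cleaner tin: small white round tin with a red top, 47 mm across, 19 high mm, on the bench; origin at its underside
- wick_spool: bystander, to be left alone: yellow flat spool of desoldering braid, 44 x 66 x 11 mm, on the bench; origin at its underside
- usb_stick: bystander, to be left alone: red memory stick, 16 x 50 x 8 mm, on the bench; origin at its underside
- wrench_key: bystander, to be left alone: flat light-grey tip wrench, 14 x 90 x 9 mm, on the bench; origin at its underside
Things that resemble listed ones, but are neither listed nor needed, are in the scene too. Leave any orange or turquoise look-alike of the green_module alone.

How it is judged:
By the outcome, as a careful person would: the job done as asked, in the order asked, and still so for the second after the job is handed in, while the arm keeps its last pose, push and grip.
It also fails if it takes over 72 s, if anything falls off the work surface, if the arm or the gripper's body presses on something with over 40 N, if the wrist force passes 120 N, or if a joint passes its speed limit or range.

## Working session

There is one attempt and no reset: what is moved stays moved. The work goes in short steps, Python scripts to look and compute and a tool call to move; the robot and the scene stay as the last step left them, time stands still between calls to the robot, and variables do not carry over. Pictures are saved under pics/ and viewed, and the job is handed in when it is done.

Besides the shell and the picture viewer there is one more tool, called after ">>>" as a command line: name --argument value ..., lists and objects as JSON in quotes. step_arm: Moves the arm, as the interface text tells. Its arguments: {"type":"object","properties":{"rows":{"type":"array"},"newtons":{"type":"number"}},"required":["rows"]}

```bash
mkdir -p pics; ls
python3 - <<'E'
from plant import ctrl, viewer
import cv2, numpy as np
s=ctrl.get_state(); print(s)
for n in ("top","side"):
    im,d=viewer.read_camera(n); cv2.imwrite(f"pics/{n}0.png",im[:,:,::-1]); np.savez(f"{n}0.npz",im=im,d=d,**viewer.calibration(n)); print(n,viewer.calibration(n))
E
```

```text
pics
{'time': 0.0, 'qpos': array([ 1.02297871e+00,  2.87190511e-01,  1.57819334e+00,  3.13024160e-05,
        1.27857522e+00, -1.50019106e-01]), 'dq': array([-1.98861856e-03,  1.31774964e-03, -2.90382182e-03,  4.43546835e-04,
        3.14435757e-05, -1.15706158e-03]), 'joint_efforts': array([ 8.76889976e-05, -4.05957699e+01, -2.92638570e+01, -8.91631430e-05,
        5.60696237e-03, -9.05798103e-07]), 'eef_pos': array([0.26111962, 0.62173553, 0.22992176]), 'tcp_rot': array([ 0.58928299,  0.3905815 , -0.39210688, -0.5885948 ]), 'contact_force': array([0.60368923, 0.11045123, 0.44315797]), 'wrist_torque': array([-0.04645841, -0.05854308,  0.0121857 ]), 'opening': 0.9987811721369106}
top {'K': array([[623.78596826,   0.        , 318.2408083 ],
       [  0.        , 623.78596826, 244.62709301],
       [  0.        ,   0.        ,   1.        ]]), 'R': array([[-0.01831503, -0.99982019,  0.00491393],
       [-0.99480456,  0.01773046, -0.10024733],
       [ 0.10014218, -0.00672443, -0.99495041]]), 't': array([-0.08647575,  0.58223454,  1.28862572])}
side {'K': array([[438.85845929,   0.        , 311.91048806],
       [  0.        , 438.85845929, 240.36785593],
       [  0.        ,   0.        ,   1.        ]]), 'R': array([[ 0.9510045 , -0.30876359,  0.01598425],
       [-0.18068978, -0.59699587, -0.78163107],
       [ 0.25088175,  0.74044647, -0.62353618]]), 't': array([-0.56488312,  0.11705971,  0.86263403])}
```

View pics/top0.png

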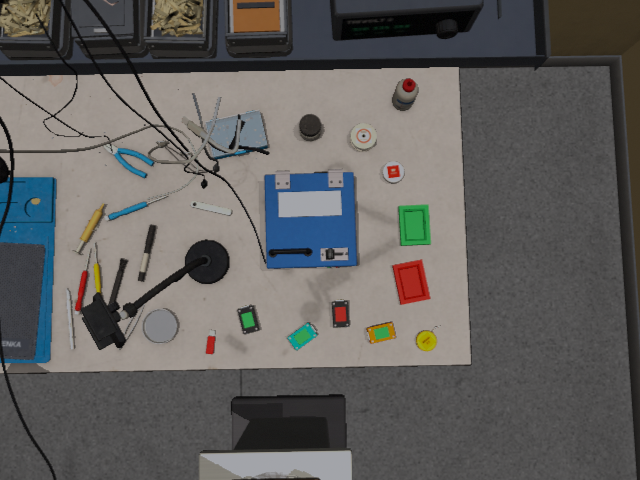

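View pics/side0.png

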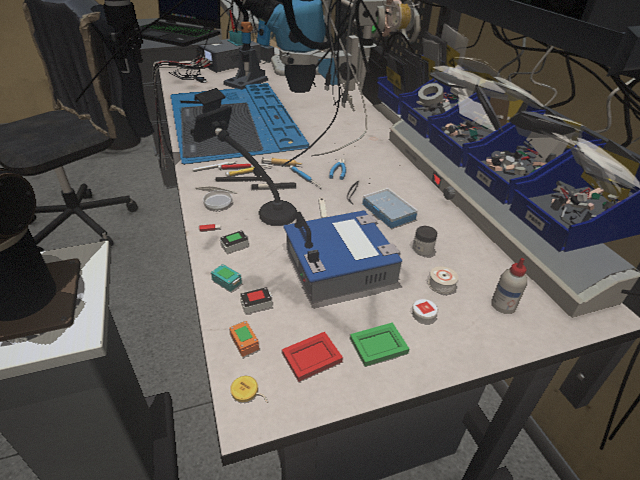

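```bash
cat > h.py <<'E'
import numpy as np, cv2
def load(n):
    z=np.load(n); return z['im'],z['d'],z['K'],z['R'],z['t']
def cloud(d,K,R,t):
    v,u=np.mgrid[:d.shape[0],:d.shape[1]]
    c=np.stack([(u-K[0,2])/K[0,0]*d,(v-K[1,2])/K[1,1]*d,d],-1)
    return (c-t)@R
def ray(u,v,K,R,t,z):
    c=np.array([(u-K[0,2])/K[0,0],(v-K[1,2])/K[1,1],1.]); w=R.T@c; o=-R.T@t
    return o+w*(z-o[2])/w[2]
def proj(X,K,R,t):
    c=R@np.asarray(X)+t; return (K@c/c[2])[:2]
E
python3 - <<'E'
from h import *
im,d,K,R,t=load('top0.npz')
P=cloud(d,K,R,t)
c=im[290:360,200:460]; cv2.imwrite('pics/crop1.png',cv2.resize(c,None,fx=3,fy=3,interpolation=cv2.INTER_CUBIC)[:,:,::-1])
print('bench z',np.median(P[330:350,60:140,2][d[330:350,60:140]>0]))
def box(name,r0,r1,c0,c1,zlo,zhi):
    Q=P[r0:r1,c0:c1]; m=(Q[...,2]>zlo)&(Q[...,2]<zhi)
    X=Q[m]; vv,uu=np.nonzero(m)
    (cx,cy),(w,h),a=cv2.minAreaRect((X[:,:2]*1000).astype(np.float32))
    b=cv2.boxPoints(((cx,cy),(w,h),a)); e=[b[1]-b[0],b[2]-b[1]]; e=max(e,key=np.linalg.norm)
    print(name,'c',round(cx,1),round(cy,1),'size',round(w,1),round(h,1),'longdir deg',round(np.degrees(np.arctan2(e[1],e[0])),1),'z',round(float(np.median(X[:,2])),4),'n',len(X))
box('green',298,340,230,268,.015,.04)
box('red',292,334,322,360,.015,.04)
box('pass',195,255,388,440,.009,.03)
box('rej',252,312,385,440,.009,.03)
box('fix',165,275,258,362,.058,.075)
box('handle',240,262,262,318,.09,.13)
box('button',240,265,315,352,.08,.1)
E
```

```text
bench z 0.003147595724161812
green c 427.6 53.8 size 57.7 34.4 longdir deg 14.1 z 0.0244 n 444
red c 435.4 -140.7 size 56.7 33.9 longdir deg 2.5 z 0.0243 n 435
pass c 630.6 -304.5 size 103.1 64.9 longdir deg 1.6 z 0.0128 n 660
rej c 496.4 -294.4 size 92.9 65.0 longdir deg 10.1 z 0.0127 n 666
fix c 632.9 -81.1 size 203.3 186.0 longdir deg 0.7 z 0.0685 n 8192
handle c 561.9 -39.7 size 10.2 80.3 longdir deg -88.7 z 0.1071 n 203
button c 557.3 -120.2 size 21.3 11.5 longdir deg 8.6 z 0.0892 n 62
```

View pics/crop1.png

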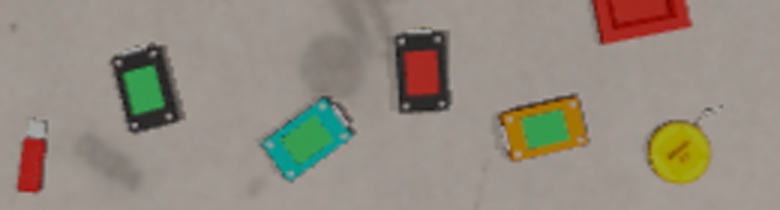

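Run:
```python
from h import *
for cam in ('top','side'):
    im,d,K,R,t=load(cam+'0.npz'); P=cloud(d,K,R,t)
    hsv=cv2.cvtColor(im,cv2.COLOR_RGB2HSV); H,S,V=[hsv[...,i].astype(int) for i in range(3)]
    g=(abs(H-62)<15)&(S>120)&(V>60); r=((H<6)|(H>174))&(S>130)&(V>60)
    for name,m,hw in (('g',g,0.013),('r',r,0.013)):
        n,l,st,ce=cv2.connectedComponentsWithStats(m.astype(np.uint8))
        for i in range(1,n):
            if st[i,4]<60: continue
            # top outline: pixels' convex hull projected on z
            vv,uu=np.nonzero(l==i)
            big=st[i,4]>600
            z=.013 if big else .024
            Q=P[vv,uu]; 
            X=np.array([ray(u,v,K,R,t,z)[:2] for u,v in zip(uu,vv)])*1000
            if big: X=X[Q[:,2]>-.1]
            (cx,cy),(w,h),a=cv2.minAreaRect(X.astype(np.float32))
            print(cam,name,ce[i].round(1),'area',st[i,4],'c',round(cx,1),round(cy,1),'sz',round(w,1),round(h,1),'a',round(a,1),'mean',X.mean(0).round(1),'zmed',np.median(Q[:,2]).round(4))
im,d,K,R,t=load('top0.npz')
P=cloud(d,K,R,t)
m=(P[...,0]>.35)&(P[...,0]<.6)&(P[...,1]>.08)&(P[...,1]<.4)&(d>0)
print('stand max z',P[m][:,2].max())
from scipy.spatial.transform import Rotation as Ro
from plant import ctrl,viewer
s=ctrl.get_state(); print(Ro.from_quat(s['tcp_rot']).as_matrix().round(3))
print(viewer.calibration('wrist'))
cv2.imwrite('pics/crop2.png',cv2.resize(im[165:310,255:445],None,fx=4,fy=4,interpolation=cv2.INTER_CUBIC)[:,:,::-1])
```

```text
top g [414.  224.8] area 1172 c 621.6 -303.4 sz 85.9 63.5 a 1.5 mean [ 621.5 -303.5] zmed 0.0095
top g [247.5 319.4] area 164 c 426.4 54.1 sz 30.5 22.8 a 13.6 mean [426.3  54.1] zmed 0.0249
top g [381.3 332.6] area 136 c 393.8 -225.5 sz 20.6 28.0 a 12.8 mean [ 393.8 -225.6] zmed 0.0248
top g [301.7 336.3] area 143 c 389.3 -58.9 sz 20.8 29.2 a 35.6 mean [389.1 -58.9] zmed 0.0251
top r [408.5  85. ] area 132 c 927.2 -301.2 sz 26.3 27.0 a 89.0 mean [ 927.3 -300.1] zmed 0.1041
top r [393.  171.3] area 116 c 737.0 -260.6 sz 24.7 23.4 a 7.6 mean [ 736.6 -260.6] zmed 0.0186
top r [410.8 281.7] area 1204 c 499.7 -292.4 sz 84.9 64.2 a 10.2 mean [ 499.5 -292.6] zmed 0.0095
top r [ 80.9 290.6] area 216 c 493.2 403.4 sz 12.0 83.6 a 79.8 mean [493.  403.6] zmed 0.0114
top r [340.1 314. ] area 169 c 434.1 -140.2 sz 30.8 23.6 a 4.0 mean [ 434.1 -140.1] zmed 0.0247
top r [210.  344.7] area 131 c 375.6 132.5 sz 15.2 36.1 a 83.5 mean [375.3 132.6] zmed 0.0091
side g [381.7 332.3] area 153 c 613.7 -315.9 sz 82.9 60.5 a 1.6 mean [ 627.1 -299.7] zmed 0.0119
side g [242.8 333.4] area 62 c 391.3 -228.9 sz 
[... 433 characters left out ...]
side r [424.9 307.3] area 106 c 731.9 -268.8 sz 23.8 24.3 a 10.2 mean [ 731.4 -269.1] zmed 0.0179
side r [311.4 354.2] area 1512 c 496.9 -300.4 sz 86.7 69.5 a 10.0 mean [ 495.8 -299.5] zmed 0.0096
stand max z 0.614590752030483
[[ 0.387 -0.001 -0.922]
 [ 0.922 -0.002  0.387]
 [-0.002 -1.     0.   ]]
{'K': array([[337.6201247 ,   0.        , 319.84805471],
       [  0.        , 337.6201247 , 244.59602327],
       [  0.        ,   0.        ,   1.        ]]), 'R': array([[ 3.88103297e-01,  9.21615610e-01, -7.06097886e-04],
       [ 8.83095681e-01, -3.71662692e-01,  2.86371894e-01],
       [ 2.63662377e-01, -1.11765428e-01, -9.58118281e-01]]), 't': array([-0.67491609, -0.03707995,  0.37809684])}
```

View pics/crop2.png

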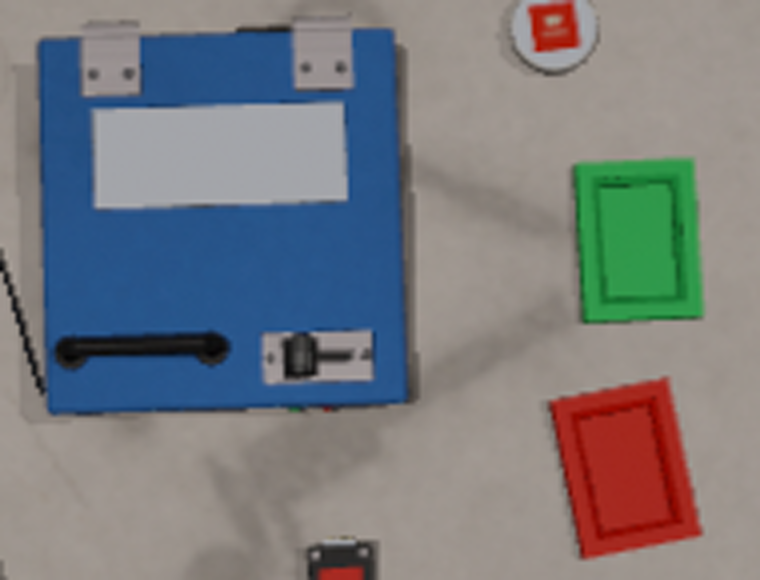

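```bash
cat >> h.py <<'E'
from scipy.spatial.transform import Rotation as Ro
def tool(ang,tilt=0):
    # tool x at heading ang (deg) , y down; tilt about world axis perpendicular... tilt about world y: approach toward +x
    a=np.radians(ang); x=np.array([np.cos(a),np.sin(a),0]); y=np.array([0,0,-1.]); z=np.cross(x,y)
    M=np.stack([x,y,z],1)
    return Ro.from_euler('y',-tilt,degrees=True).as_matrix()@M
def plan(pos,ang,tilt=0):
    from plant import ctrl
    s=ctrl.get_state(); R0=Ro.from_quat(s['tcp_rot']).as_matrix(); p0=s['eef_pos']
    T=tool(ang,tilt)
    rv=Ro.from_matrix(R0.T@T).as_rotvec(degrees=True); sh=R0.T@(np.array(pos)-p0)*1000
    print('t',round(s['time'],2),'turn',rv.round(2),'shift',sh.round(1), 'rows>=',max(np.linalg.norm(rv)/7.16,np.linalg.norm(sh)/41.7).round(1),'F',s['contact_force'].round(1),'op',round(s['opening'],3))
def st():
    from plant import ctrl
    s=ctrl.get_state(); R0=Ro.from_quat(s['tcp_rot']).as_matrix()
    print('t',round(s['time'],2),'p',s['eef_pos'].round(4),'ang',np.degrees(np.arctan2(R0[1,0],R0[0,0])).round(2),'q',s['qpos'].round(2),'F',s['contact_force'].round(1),'op',round(s['opening'],3)); return s
E
python3 - <<'E'
from h import *
from plant import viewer
c=viewer.calibration('wrist'); 
from plant import ctrl
s=ctrl.get_state();R0=Ro.from_quat(s['tcp_rot']).as_matrix()
print('cam in tool',R0.T@(-c['R'].T@c['t']-s['eef_pos']),'axis',R0.T@c['R'][2])
plan([.30,.56,.38],67.2); plan([.44,.054,.25],103.7)
E
```

```text
cam in tool [ 0.00052692 -0.14234175  0.0721488 ] axis [ 0.00116605  0.95802428 -0.2866847 ]
t 0.1 turn [-0.02  0.01 -0.12] shift [ -42.2 -149.9  -59.7] rows>= 4.0 F [-0.7  0.5 -0. ] op 1.003
t 0.1 turn [ -0.06 -36.49  -0.11] shift [-454.2  -19.1 -384.8] rows>= 14.3 F [-0.7  0.5 -0. ] op 1.003
```

>>> step_arm --rows '[[[0,0,0],[0,-40,0],0],[[0,0,0],[-10,-80,-10],0],[[0,0,0],[-30,-120,-35],0],[[0,-4,0],[-50,-150,-60],0],[[0,-9,0],[-75,-150,-90],0],[[0,-14,0],[-105,-150,-115],0],[[0,-19,0],[-135,-150,-142],0],[[0,-24,0],[-165,-150,-168],0],[[0,-29,0],[-195,-150,-193],0],[[0,-34,0],[-225,-150,-218],0]]'

```text
time: 0.93
eef_pos: [0.3752, 0.3284, 0.3808]
tcp_rot: [-0.448, -0.547, 0.548, 0.448]
contact_force: [1.5, 0.5, 0.6]
opening: 0.998
```

Run:
```python
from h import *
st(); plan([.43,.054,.38],103.7);plan([.43,.054,.25],103.7)
```

```text
t 0.93 p [0.3752 0.3284 0.3808] ang 101.47 q [ 0.52 -0.19  1.8  -0.    1.53 -1.26] F [1.5 0.5 0.6] op 0.998
t 0.93 turn [-0.03 -2.23 -0.02] shift [-279.8    0.9    0.9] rows>= 6.7 F [1.5 0.5 0.6] op 0.998
t 0.93 turn [-0.03 -2.23 -0.02] shift [-279.8  130.9    0.8] rows>= 7.4 F [1.5 0.5 0.6] op 0.998
```

>>> step_arm --rows '[[[0,-2.2,0],[-40,0,0],0],[[0,-2.2,0],[-80,0,0],0],[[0,-2.2,0],[-120,0,0],0],[[0,-2.2,0],[-160,0,0],0],[[0,-2.2,0],[-200,0,0],0],[[0,-2.2,0],[-240,15,0],0],[[0,-2.2,0],[-265,45,0],0],[[0,-2.2,0],[-279,85,0],0],[[0,-2.2,0],[-280,125,0],0],[[0,-2.2,0],[-280,131,0],0]]'

```text
time: 1.77
eef_pos: [0.4249, 0.0551, 0.2417]
tcp_rot: [-0.434, -0.551, 0.557, 0.444]
contact_force: [-2.0, 0.4, -1.4]
opening: 0.997
```

```bash
cat >> h.py <<'E'
def snap(name,tag):
    from plant import viewer
    c=viewer.calibration(name); im,d=viewer.read_camera(name)
    np.savez(tag+'.npz',im=im,d=d,**c); cv2.imwrite(f'pics/{tag}.png',im[:,:,::-1]); return im,d,c['K'],c['R'],c['t']
E
python3 - <<'E'
from h import *
st(); snap('wrist','w1')
E
```

```text
t 1.77 p [0.4249 0.0551 0.2417] ang 103.25 q [-0.11 -0.29  2.13 -0.    1.31 -1.91] F [-2.   0.4 -1.4] op 0.997
```

View pics/w1.png

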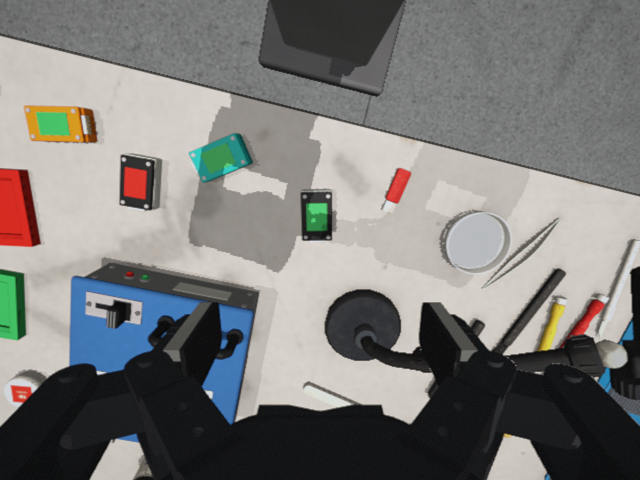

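```bash
cat >> h.py <<'E'
def blobs(im,d,K,R,t,box,hue,z,smin=90,vmin=40):
    hsv=cv2.cvtColor(im,cv2.COLOR_RGB2HSV); H,S,V=[hsv[...,i].astype(int) for i in range(3)]
    dh=np.abs(H-hue); dh=np.minimum(dh,180-dh)
    m=(dh<14)&(S>smin)&(V>vmin); mm=np.zeros_like(m); a,b,c,e=box; mm[a:b,c:e]=m[a:b,c:e]
    n,l,s_,ce=cv2.connectedComponentsWithStats(mm.astype(np.uint8))
    i=1+np.argmax(s_[1:,4]); vv,uu=np.nonzero(l==i)
    X=np.array([ray(u,v,K,R,t,z)[:2] for u,v in zip(uu,vv)])*1000
    (cx,cy),(w,h),ang=cv2.minAreaRect(X.astype(np.float32))
    P=cloud(d,K,R,t)[vv,uu]
    print('blob px',ce[i].round(1),'area',s_[i,4],'c',round(cx,1),round(cy,1),'sz',round(w,1),round(h,1),'a',round(ang,1),'zmed',np.median(P[:,2]).round(4))
E
python3 - <<'E'
from h import *
w=load('w1.npz')
blobs(*w,(180,250,295,340),62,.024)
blobs(*w,(140,220,110,165),0,.024)
im,d,K,R,t=w; P=cloud(d,K,R,t)
def box(name,r0,r1,c0,c1,zlo,zhi):
    Q=P[r0:r1,c0:c1]; m=(Q[...,2]>zlo)&(Q[...,2]<zhi); X=Q[m]
    print(name,cv2.minAreaRect((X[:,:2]*1000).astype(np.float32)),np.median(X[:,2]))
box('green',180,250,295,340,.018,.03)
box('red',140,220,110,168,.018,.03)
print(np.median(P[120:180,330:380,2]))
st()
E
```

```text
blob px [316.4 216.8] area 629 c 427.2 53.3 sz 30.9 23.1 a 13.2 zmed 0.0243
blob px [134.7 182.8] area 720 c 435.1 -141.4 sz 32.2 24.4 a 2.7 zmed 0.0241
green ((428.09173583984375, 52.572975158691406), (57.3355598449707, 33.5688591003418), 13.717195510864258) 0.023968526333756388
red ((435.8526306152344, -141.5615692138672), (57.513668060302734, 34.89952850341797), 3.050990581512451) 0.023693930612457705
-0.0003035073266628187
t 1.82 p [0.4261 0.0557 0.2442] ang 103.32 q [-0.11 -0.29  2.13  0.    1.31 -1.91] F [-0.9 -0.1 -0.5] op 1.0
```

Run:
```python
from h import *
plan([.4275,.0535,.06],103.5)
```

```text
t 1.82 turn [-0.66 -0.18  0.24] shift [ -3.2 184.2  -3. ] rows>= 4.4 F [-0.9 -0.1 -0.5] op 1.0
```

>>> step_arm --rows '[[[0,0,0],[0,40,0],0],[[0,0,0],[0,80,0],0],[[0,0,0],[0,120,0],0],[[0,0,0],[-1,150,-1],0],[[0,0,0],[-2,170,-2],0],[[0,0,0],[-2,180,-2],0],[[0,0,0],[-2,184,-2],0],[[0,0,0],[-2,184,-2],0]]'

```text
time: 2.48
eef_pos: [0.4334, 0.0546, 0.0675]
tcp_rot: [0.438, 0.555, -0.555, -0.438]
contact_force: [0.1, 0.3, 0.6]
opening: 1.004
```

Run:
```python
from h import *
st();plan([.4275,.0535,.01],103.5)
```

```text
t 2.48 p [0.4334 0.0546 0.0675] ang 103.46 q [-0.11 -0.04  2.26  0.    0.91 -1.91] F [0.1 0.3 0.6] op 1.004
t 2.48 turn [ 0.09 -0.04 -0.03] shift [ 0.4 57.5  6.1] rows>= 1.4 F [0.1 0.3 0.6] op 1.004
```

>>> step_arm --rows '[[[0,0,0],[0,15,3],0],[[0,0,0],[0,30,6],0],[[0,0,0],[0,45,6],0],[[0,0,0],[0,53,6],0],[[0,0,0],[0,57,6],0],[[0,0,0],[0,57,6],0]]'

```text
time: 2.98
eef_pos: [0.4271, 0.0529, 0.01]
tcp_rot: [0.438, 0.555, -0.555, -0.438]
contact_force: [-0.6, -0.3, -0.2]
opening: 0.999
```

Run:
```python
from h import *
st();plan([.4275,.0535,.01],103.5)
```

```text
t 2.98 p [0.4271 0.0529 0.01  ] ang 103.42 q [-0.11  0.07  2.29  0.    0.78 -1.92] F [-0.6 -0.3 -0.2] op 0.999
t 2.98 turn [ 0.06 -0.08 -0.02] shift [ 0.5  0.  -0.5] rows>= 0.0 F [-0.6 -0.3 -0.2] op 0.999
```

Close on it and lift.

>>> step_arm --rows '[[[0,0,0],[0,0,0],1],[[0,0,0],[0,0,0],1],[[0,0,0],[0,0,0],1],[[0,0,0],[0,0,0],1],[[0,0,0],[0,0,0],1],[[0,0,0],[0,0,0],1],[[0,0,0],[0,0,0],1],[[0,0,0],[0,0,0],1]]' --newtons 40

```text
time: 3.65
eef_pos: [0.4271, 0.0528, 0.0101]
tcp_rot: [0.439, 0.555, -0.555, -0.438]
contact_force: [-0.4, 0.9, 5.5]
opening: 0.387
```

Run:
```python
from h import *
st();plan([.52,-.20,.20],91.5)
```

```text
t 3.65 p [0.4271 0.0528 0.0101] ang 103.41 q [-0.11  0.07  2.29 -0.    0.78 -1.92] F [-0.4  0.9  5.5] op 0.387
t 3.65 turn [ 0.08 11.91 -0.02] shift [-267.6 -189.8  -32. ] rows>= 7.9 F [-0.4  0.9  5.5] op 0.387
```

>>> step_arm --rows '[[[0,0,0],[0,-20,0],1],[[0,0,0],[0,-55,0],1],[[0,0,0],[0,-95,0],1],[[0,1,0],[-10,-130,0],1],[[0,3,0],[-35,-155,-4],1],[[0,5,0],[-70,-175,-9],1],[[0,7,0],[-110,-188,-14],1],[[0,9,0],[-148,-190,-18],1],[[0,11,0],[-188,-190,-23],1],[[0,11.9,0],[-225,-190,-28],1]]'

```text
time: 4.48
eef_pos: [0.5058, -0.1615, 0.1992]
tcp_rot: [-0.494, -0.506, 0.506, 0.494]
contact_force: [0.5, -0.1, -1.4]
opening: 0.384
```

Run:
```python
from h import *
st();plan([.6215,-.3035,.20],91.5)
```

```text
t 4.48 p [ 0.5058 -0.1615  0.1992] ang 91.39 q [-0.5  -0.    1.96 -0.    1.18 -2.1 ] F [ 0.5 -0.1 -1.4] op 0.384
t 4.48 turn [ 0.   -0.11 -0.01] shift [-144.7   -0.8 -112.2] rows>= 4.4 F [ 0.5 -0.1 -1.4] op 0.384
```

>>> step_arm --rows '[[[0,0,0],[-30,0,-22],1],[[0,0,0],[-60,0,-45],1],[[0,0,0],[-90,0,-68],1],[[0,0,0],[-117,0,-90],1],[[0,0,0],[-136,0,-105],1],[[0,0,0],[-145,0,-112],1],[[0,0,0],[-145,0,-112],1],[[0,0,0],[-145,0,-112],1],[[0,0,0],[-145,0,-112],1]]'

```text
time: 5.23
eef_pos: [0.6206, -0.3005, 0.1983]
tcp_rot: [-0.492, -0.507, 0.507, 0.494]
contact_force: [0.5, 0.1, -1.6]
opening: 0.389
```

Run:
```python
from h import *
st(); w=snap('wrist','w2')
```

```text
t 5.23 p [ 0.6206 -0.3005  0.1983] ang 91.53 q [-0.6   0.34  1.57  0.    1.23 -2.2 ] F [ 0.5  0.1 -1.6] op 0.389
```

View pics/w2.png

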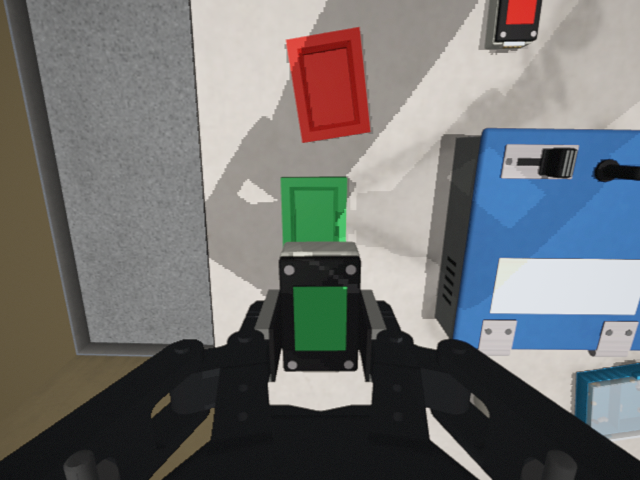

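Run:
```python
from h import *
w=load('w2.npz'); im,d,K,R,t=w
blobs(*w,(20,150,270,385),0,.013)
blobs(*w,(170,244,270,360),62,.013)
blobs(*w,(285,352,288,352),62,.2123)
c=cv2.resize(im[20:260,260:390],None,fx=3,fy=3,interpolation=cv2.INTER_CUBIC); cv2.imwrite('pics/c3.png',c[:600,:,::-1])
# recess via darker pixels
```

```text
blob px [329.1  84.3] area 7627 c 500.2 -294.4 sz 86.3 64.1 a 10.3 zmed 0.0104
blob px [313.6 208.8] area 4182 c 612.1 -306.0 sz 65.7 63.1 a 1.6 zmed 0.0091
blob px [319.8 317.7] area 3469 c 620.1 -300.2 sz 30.3 22.8 a 1.4 zmed 0.2125
```

View pics/c3.png

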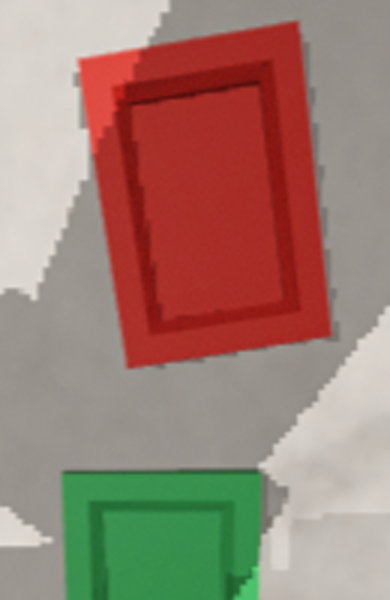

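Run:
```python
from h import *
plan([.6225,-.3053,.04],91.6)
```

```text
t 5.28 turn [-0.07 -0.06  0.06] shift [ -5.2 158.7  -1.8] rows>= 3.8 F [-0.4  0.4 -0.4] op 0.382
```

>>> step_arm --rows '[[[0,0,0],[-2,25,-1],1],[[0,0,0],[-5,55,-2],1],[[0,0,0],[-5,90,-2],1],[[0,0,0],[-5,120,-2],1],[[0,0,0],[-5,145,-2],1],[[0,0,0],[-5,156,-2],1],[[0,0,0],[-5,159,-2],1],[[0,0,0],[-5,159,-2],1],[[0,0,0],[-5,159,-2],1]]'

```text
time: 6.03
eef_pos: [0.6248, -0.307, 0.0427]
tcp_rot: [0.495, 0.507, -0.506, -0.492]
contact_force: [-0.6, -0.2, 0.8]
opening: 0.383
```

Run:
```python
from h import *
st(); plan([.6225,-.3053,.016],91.6)
w=snap('wrist','w3')
```

```text
t 6.03 p [ 0.6248 -0.307   0.0427] ang 91.53 q [-0.6   0.52  1.63 -0.    0.98 -2.2 ] F [-0.6 -0.2  0.8] op 0.383
t 6.03 turn [ 0.17 -0.07 -0.12] shift [ 1.8 26.7  2.3] rows>= 0.6 F [-0.6 -0.2  0.8] op 0.383
```

View pics/w3.png

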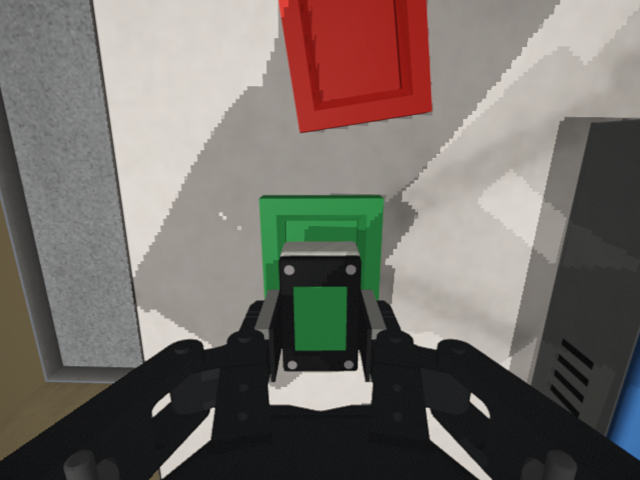

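Run:
```python
from h import *
w=load('w3.npz'); im,d,K,R,t=w
def edge(row,z=.013,lo=255,hi=395):
    hsv=cv2.cvtColor(im,cv2.COLOR_RGB2HSV)[row]; m=np.nonzero((abs(hsv[:,0].astype(int)-66)<16)&(hsv[:,1]>100))[0]; m=m[(m>lo)&(m<hi)]
    a=ray(m.min()-.5,row,K,R,t,z);b=ray(m.max()+.5,row,K,R,t,z); print(row,m.min(),m.max(),(a*1000).round(1),(b*1000).round(1),((a+b)*500).round(1))
for r in (204,212,220,230): edge(r)
for c in (275,300,322,345,370):
    hsv=cv2.cvtColor(im,cv2.COLOR_RGB2HSV)[:,c]; m=np.nonzero((abs(hsv[:,0].astype(int)-66)<16)&(hsv[:,1]>100))[0]; r=m[m>180].min(); print('front edge',c,r,ray(c,r-.5,K,R,t,.013)*1000)
blobs(*w,(280,355,288,352),62,.0567)
st()
```

```text
204 260 383 [ 583.5 -338.7   13. ] [ 581.8 -275.1   13. ] [ 582.7 -306.9   13. ]
212 260 382 [ 587.7 -338.8   13. ] [ 586.  -275.3   13. ] [ 586.8 -307.1   13. ]
220 261 382 [ 591.9 -338.4   13. ] [ 590.2 -275.    13. ] [ 591.  -306.7   13. ]
230 261 381 [ 597.2 -338.6   13. ] [ 595.6 -275.1   13. ] [ 596.4 -306.8   13. ]
front edge 275 196 [ 578.90460921 -330.72582278   13.        ]
front edge 300 196 [ 578.57307991 -317.99574123   13.        ]
front edge 322 196 [ 578.28137492 -306.79483554   13.        ]
front edge 345 195 [ 577.46770267 -295.11053884   13.        ]
front edge 370 195 [ 577.13663372 -282.39668069   13.        ]
blob px [319.9 317.7] area 3473 c 624.2 -306.6 sz 30.5 22.7 a 1.7 zmed 0.0569
t 6.08 p [ 0.6251 -0.3072  0.0433] ang 91.52 q [-0.6   0.52  1.63 -0.    0.98 -2.2 ] F [ 0.6 -0.7  0.3] op 0.382
```

>>> step_arm --rows '[[[0,0,0],[0.5,3,2],1],[[0,0,0],[0.7,9,3],1],[[0,0,0],[0.7,15,3],1],[[0,0,0],[0.7,20,3],1],[[0,0,0],[0.7,24,3],1],[[0,0,0],[0.7,26,3],1],[[0,0,0],[0.7,27,3],1],[[0,0,0],[0.7,27.5,3],1],[[0,0,0],[0.7,27.5,3],1]]'

```text
time: 6.83
eef_pos: [0.6207, -0.3059, 0.0152]
tcp_rot: [-0.493, -0.506, 0.507, 0.494]
contact_force: [-4.5, 2.0, 10.8]
opening: 0.385
```

Run:
```python
from h import *
st(); w=snap('wrist','w4')
```

```text
t 6.83 p [ 0.6207 -0.3059  0.0152] ang 91.52 q [-0.6   0.55  1.64 -0.    0.95 -2.2 ] F [-4.5  2.  10.8] op 0.385
```

View pics/w4.png

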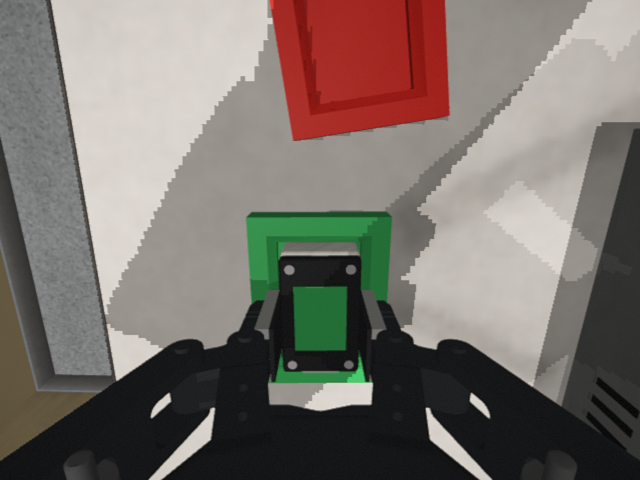

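>>> step_arm --rows '[[[0,0,0],[0,0,0],0.45],[[0,0,0],[0,0,0],0.4],[[0,0,0],[0,0,0],0.3],[[0,0,0],[0,0,0],0.2],[[0,0,0],[0,0,0],0.2],[[0,0,0],[0,-10,0],0.2],[[0,0,0],[0,-30,0],0.2],[[0,0,0],[0,-60,0],0.2],[[0,0,0],[0,-95,0],0.1],[[0,0,0],[0,-125,0],0]]'

```text
time: 7.72
eef_pos: [0.6207, -0.3059, 0.1403]
tcp_rot: [0.494, 0.507, -0.506, -0.493]
contact_force: [0.7, 0.1, 0.1]
opening: 0.999
```

Run:
```python
from h import *
st(); w=snap('wrist','w5'); plan([.4355,-.1415,.16],93)
im,d,K,R,t=w; P=cloud(d,K,R,t)
blobs(*w,(200,380,270,370),62,.029)
```

```text
t 7.72 p [ 0.6207 -0.3059  0.1403] ang 91.51 q [-0.6   0.4   1.6   0.    1.14 -2.2 ] F [0.7 0.1 0.1] op 0.999
t 7.77 turn [ 0.63 -1.48 -0.47] shift [171.5 -14.5 184.1] rows>= 6.0 F [ 2.2 -2.   4.2] op 0.997
blob px [319. 246.] area 3397 c 624.0 -305.8 sz 68.6 60.4 a 1.5 zmed 0.0125
```

View pics/w5.png

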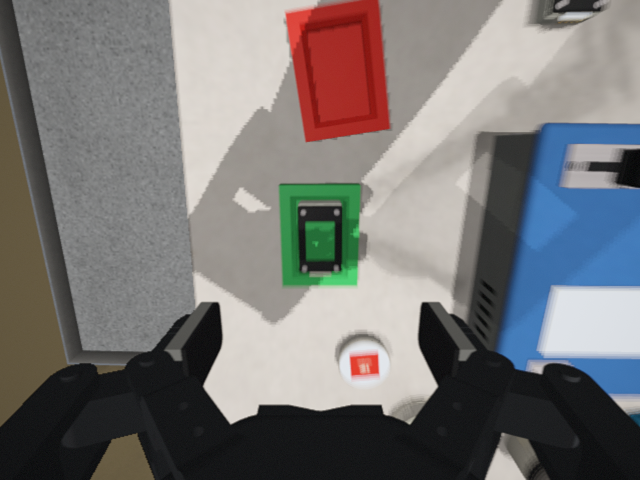

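Run:
```python
from h import *
im,d,K,R,t=load('w5.npz'); P=cloud(d,K,R,t)
Q=P[212:266,304:337].reshape(-1,3); A=np.c_[Q[:,:2]-Q[:,:2].mean(0),np.ones(len(Q))]
print(np.linalg.lstsq(A,Q[:,2],rcond=None)[0], Q[:,2].min(),Q[:,2].max())
```

```text
[-0.49244618 -0.01896026  0.03042431] 0.02663018268924777 0.28256217724717575
```

Run:
```python
from h import *
im,d,K,R,t=load('w5.npz'); P=cloud(d,K,R,t)
Q=P[210:268,304:337].reshape(-1,3); Q=Q[Q[:,2]<.04]; A=np.c_[Q[:,:2]-Q[:,:2].mean(0),np.ones(len(Q))]
print(np.linalg.lstsq(A,Q[:,2],rcond=None)[0], len(Q),np.percentile(Q[:,2],[1,50,99]))
```

```text
[ 0.00156683 -0.00078237  0.02912857] 1904 [0.02740369 0.02913188 0.03081604]
```

>>> step_arm --rows '[[[0,0,0],[10,-10,20],0],[[0,0,0],[30,-14,45],0],[[0,0,0],[56,-14,74],0],[[0,-0.5,0],[84,-14,103],0],[[0,-1,0],[112,-14,131],0],[[0,-1.4,0],[138,-14,156],0],[[0,-1.4,0],[160,-14,176],0],[[0,-1.4,0],[171,-14,184],0],[[0,-1.4,0],[171,-14,184],0],[[0,-1.4,0],[171,-14,184],0]]'

```text
time: 8.6
eef_pos: [0.4324, -0.1397, 0.1526]
tcp_rot: [0.488, 0.513, -0.513, -0.486]
contact_force: [0.7, -0.6, 0.5]
opening: 0.997
```

Run:
```python
from h import *
st(); w=snap('wrist','w6'); plan([.4355,-.1415,.06],92.9)
blobs(*w,(150,350,220,420),0,.024)
```

```text
t 8.6 p [ 0.4324 -0.1397  0.1526] ang 92.95 q [-0.54 -0.13  2.17 -0.    1.1  -2.16] F [ 0.7 -0.6  0.5] op 0.997
t 8.65 turn [ 0.11  0.02 -0.08] shift [-1.2 92.8 -2.3] rows>= 2.2 F [-0.1 -0.6  0.6] op 1.003
blob px [316.7 235.9] area 1042 c 434.8 -141.8 sz 31.3 23.2 a 2.1 zmed 0.0244
```

View pics/w6.png

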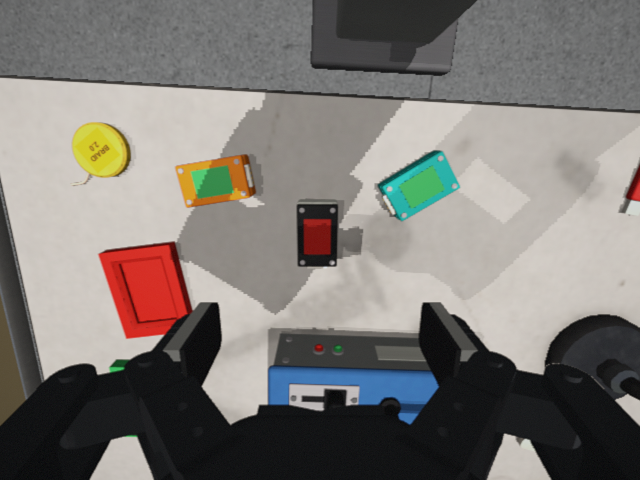

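>>> step_arm --rows '[[[0,0,0],[-1,20,-1],0.3],[[0,0,0],[-1.5,50,-2],0.3],[[0,0,0],[-1.5,75,-2.5],0.3],[[0,0,0],[-1.5,90,-2.5],0.3],[[0,0,0],[-1.5,93,-2.5],0.3],[[0,0,0],[-1.5,93,-2.5],0.3]]'

```text
time: 9.15
eef_pos: [0.4347, -0.1416, 0.0579]
tcp_rot: [-0.487, -0.512, 0.513, 0.488]
contact_force: [-0.7, 0.0, 0.9]
opening: 0.696
```

Run:
```python
from h import *
st(); plan([.4352,-.1417,.01],92.6)
```

```text
t 9.15 p [ 0.4347 -0.1416  0.0579] ang 92.87 q [-0.54  0.03  2.22 -0.    0.89 -2.16] F [-0.7  0.   0.9] op 0.696
t 9.15 turn [-0.12  0.27  0.07] shift [-0.2 47.9 -0.6] rows>= 1.1 F [-0.7  0.   0.9] op 0.696
```

>>> step_arm --rows '[[[0,0.3,0],[0,15,-0.5],0.3],[[0,0.3,0],[0,30,-0.5],0.3],[[0,0.3,0],[0,42,-0.5],0.3],[[0,0.3,0],[0,48,-0.5],0.3],[[0,0.3,0],[0,48,-0.5],0.3],[[0,0.3,0],[0,48,-0.5],1],[[0,0.3,0],[0,48,-0.5],1],[[0,0.3,0],[0,48,-0.5],1],[[0,0.3,0],[0,48,-0.5],1],[[0,0.3,0],[0,48,-0.5],1]]'

```text
time: 9.98
eef_pos: [0.4365, -0.1419, 0.0123]
tcp_rot: [0.49, 0.511, -0.511, -0.487]
contact_force: [0.4, -1.1, 5.9]
opening: 0.383
```

>>> step_arm --rows '[[[0,0,0],[0,0,0],1],[[0,0,0],[0,-15,0],1],[[0,0,0],[0,-50,0],1],[[0,0,0],[0,-85,0],1],[[0,0,0],[0,-105,0],1],[[0,0,0],[0,-110,0],1],[[0,0,0],[0,-110,0],1]]'

```text
time: 10.57
eef_pos: [0.436, -0.1415, 0.1222]
tcp_rot: [0.49, 0.512, -0.511, -0.487]
contact_force: [-0.4, -0.0, -0.4]
opening: 0.385
```

Run:
```python
from h import *
st(); plan([.500,-.2942,.12],100.3)
```

```text
t 10.57 p [ 0.436  -0.1415  0.1222] ang 92.61 q [-0.54 -0.08  2.19  0.    1.03 -2.15] F [-0.4 -0.  -0.4] op 0.385
t 10.57 turn [ 0.16 -7.69 -0.12] shift [-155.5    2.7  -57. ] rows>= 4.0 F [-0.4 -0.  -0.4] op 0.385
```

>>> step_arm --rows '[[[0,-1,0],[-20,0,-8],1],[[0,-3,0],[-50,0,-18],1],[[0,-5,0],[-84,0,-31],1],[[0,-6.5,0],[-115,0,-42],1],[[0,-7.7,0],[-140,0,-51],1],[[0,-7.7,0],[-153,10,-56],1],[[0,-7.7,0],[-155.5,40,-57],1],[[0,-7.7,0],[-155.5,65,-57],1],[[0,-7.7,0],[-155.5,73,-57],1],[[0,-7.7,0],[-155.5,73,-57],1]]'

```text
time: 11.4
eef_pos: [0.4958, -0.291, 0.0421]
tcp_rot: [0.449, 0.543, -0.543, -0.457]
contact_force: [-0.2, 1.4, -0.9]
opening: 0.384
```

Run:
```python
from h import *
s=st(); w=snap('wrist','w7'); 
im,d,K,R,t=w
blobs(*w,(280,360,285,355),0,s['eef_pos'][2]+.0117)
blobs(*w,(100,243,230,420),0,.013)
```

```text
t 11.4 p [ 0.4958 -0.291   0.0421] ang 100.29 q [-0.71  0.3   1.94  0.    0.91 -2.46] F [-0.2  1.4 -0.9] op 0.384
blob px [319.8 312.7] area 3425 c 494.2 -291.2 sz 30.7 22.8 a 10.4 zmed 0.0541
blob px [309.1 223.1] area 4058 c 465.6 -301.2 sz 18.7 64.1 a 10.1 zmed 0.0123
```

View pics/w7.png

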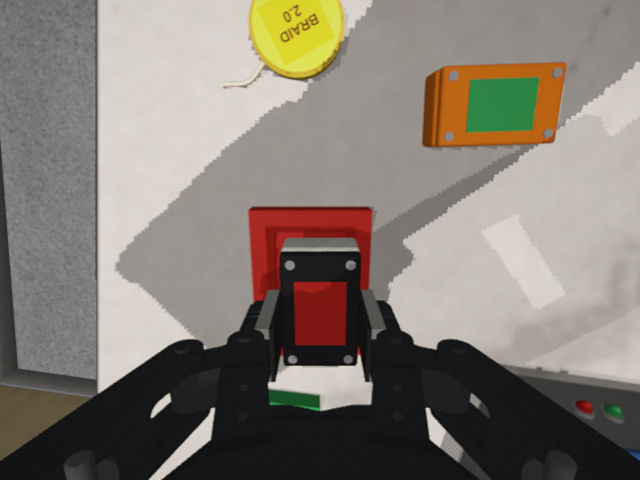

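>>> step_arm --rows '[[[0,0,0],[-3,0,-2],1],[[0,0,0],[-4.7,4,-3.8],1],[[0,0,0],[-4.7,8,-3.8],1],[[0,0,0],[-4.7,8,-3.8],1],[[0,0,0],[-4.7,8,-3.8],1]]'

```text
time: 11.87
eef_pos: [0.504, -0.2978, 0.0402]
tcp_rot: [-0.453, -0.543, 0.543, 0.453]
contact_force: [1.7, -0.2, -1.2]
opening: 0.388
```

Run:
```python
from h import *
s=st(); w=snap('wrist','w8'); 
im,d,K,R,t=w
blobs(*w,(280,360,285,355),0,s['eef_pos'][2]+.0117)
blobs(*w,(100,241,230,420),0,.013)
```

```text
t 11.87 p [ 0.504  -0.2978  0.0402] ang 100.32 q [-0.71  0.32  1.92 -0.    0.9  -2.46] F [ 1.7 -0.2 -1.2] op 0.388
blob px [319.8 312.7] area 3426 c 502.3 -297.9 sz 30.6 22.7 a 10.3 zmed 0.0522
blob px [326.9 215.8] area 5716 c 468.0 -300.5 sz 24.5 63.9 a 10.3 zmed 0.0121
```

View pics/w8.png

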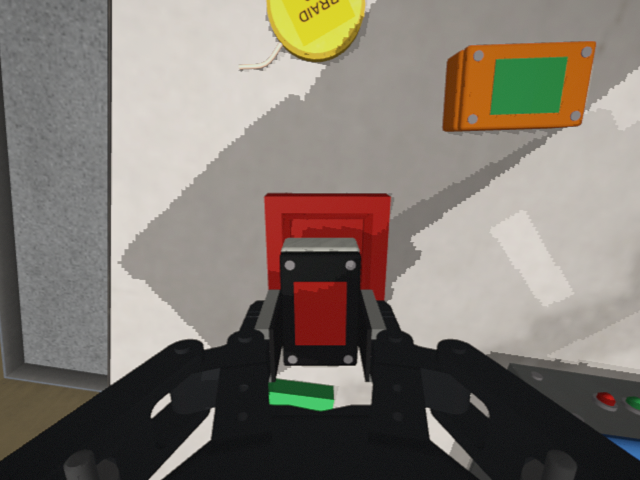

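>>> step_arm --rows '[[[0,0,0],[2,0,2],1],[[0,0,0],[3.6,0,3.4],1],[[0,0,0],[3.6,2,3.4],1],[[0,0,0],[3.6,7,3.4],1],[[0,0,0],[3.6,12,3.4],1],[[0,0,0],[3.6,16,3.4],1],[[0,0,0],[3.6,19,3.4],1],[[0,0,0],[3.6,21,3.4],1],[[0,0,0],[3.6,22.5,3.4],1],[[0,0,0],[3.6,23,3.4],1]]'

```text
time: 12.75
eef_pos: [0.4995, -0.2946, 0.0174]
tcp_rot: [-0.452, -0.543, 0.543, 0.454]
contact_force: [-3.8, 3.7, 6.3]
opening: 0.382
```

>>> step_arm --rows '[[[0,0,0],[0,0,0],1],[[0,0,0],[0,0,0],1]]'

```text
time: 12.92
eef_pos: [0.4997, -0.2948, 0.0174]
tcp_rot: [-0.453, -0.543, 0.543, 0.453]
contact_force: [-3.7, 1.2, 3.7]
opening: 0.384
```

Run:
```python
from h import *
s=st(); w=snap('wrist','w9');
```

```text
t 12.92 p [ 0.4997 -0.2948  0.0174] ang 100.32 q [-0.71  0.35  1.93 -0.    0.86 -2.46] F [-3.7  1.2  3.7] op 0.384
```

View pics/w9.png

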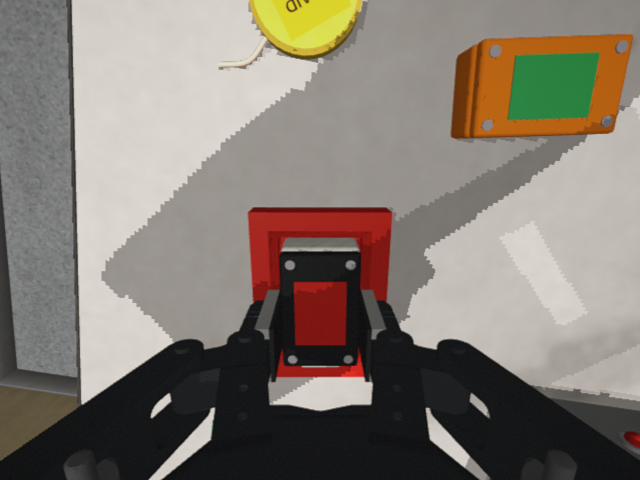

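>>> step_arm --rows '[[[0,0,0],[0,0,0],0.45],[[0,0,0],[0,0,0],0.4],[[0,0,0],[0,0,0],0.3],[[0,0,0],[0,0,0],0.2],[[0,0,0],[0,0,0],0.2],[[0,0,0],[0,-10,0],0.2],[[0,0,0],[0,-30,0],0.2],[[0,0,0],[0,-65,0],0.2],[[0,0,0],[0,-105,0],0.2],[[0,0,0],[0,-145,0],0.2]]'

```text
time: 13.8
eef_pos: [0.4993, -0.2944, 0.1634]
tcp_rot: [0.453, 0.543, -0.543, -0.453]
contact_force: [0.8, -0.3, -1.0]
opening: 0.8
```

>>> step_arm --rows '[[[0,0,0],[0,-160,0],0.2],[[0,0,0],[0,-160,0],0.2]]'

```text
time: 13.97
eef_pos: [0.4994, -0.2945, 0.2479]
tcp_rot: [-0.453, -0.543, 0.543, 0.453]
contact_force: [0.9, -0.7, 0.1]
opening: 0.801
```

Run:
```python
from h import *
s=st(); w=snap('wrist','w10'); 
im,d,K,R,t=w; P=cloud(d,K,R,t)
M=[(P[...,2]>.022)&(P[...,2]<.04)&(abs(P[...,0]-.5)<.045)&(abs(P[...,1]+.295)<.035)][0]
Q=P[M]; A=np.c_[Q[:,:2]-Q[:,:2].mean(0),np.ones(len(Q))]
print(np.linalg.lstsq(A,Q[:,2],rcond=None)[0], len(Q),cv2.minAreaRect((Q[:,:2]*1000).astype(np.float32)))
```

```text
t 13.97 p [ 0.4994 -0.2945  0.2479] ang 100.31 q [-0.71  0.06  1.8   0.    1.28 -2.46] F [ 0.9 -0.7  0.1] op 0.801
[0.00332936 0.0035109  0.02883118] 1567 ((499.0451354980469, -295.0115051269531), (56.97616958618164, 33.364253997802734), 9.656798362731934)
```

View pics/w10.png

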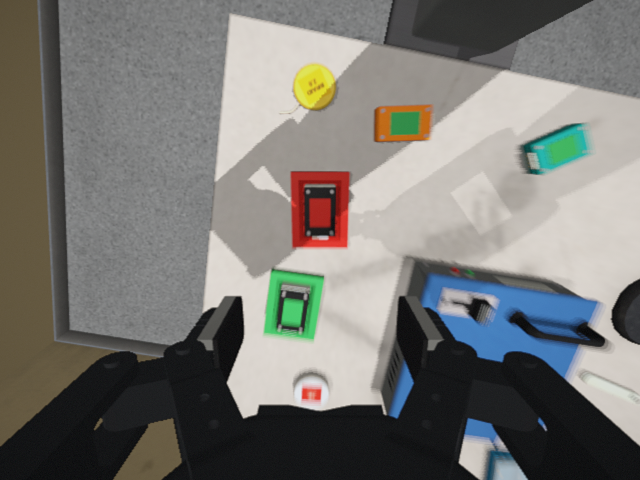

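Run:
```python
from h import *
plan([.562,-.0405,.25],1)
```

```text
t 14.02 turn [ 1.180e+00  9.932e+01 -2.000e-02] shift [ 242.3    7.  -103.9] rows>= 13.9 F [ 1.9 -1.   6.1] op 0.799
```

>>> step_arm --rows '[[[0,7,0],[10,0,-4],0.2],[[0,14,0],[30,0,-12],0.2],[[0,21,0],[50,0,-21],0.2],[[0,28,0],[70,0,-30],0.2],[[0,35,0],[90,0,-38],0.2],[[0,42,0],[110,0,-47],0.2],[[0,49,0],[130,0,-55],0.2],[[0,56,0],[150,0,-64],0.2],[[0,63,0],[170,0,-73],0.2],[[0,70,0],[190,0,-81],0.2]]'

```text
time: 14.85
eef_pos: [0.5457, -0.0923, 0.2457]
tcp_rot: [0.683, 0.183, -0.182, -0.683]
contact_force: [-0.2, -0.3, 0.2]
opening: 0.803
```

Run:
```python
from h import *
st();plan([.562,-.0405,.25],1)
```

```text
t 14.85 p [ 0.5457 -0.0923  0.2457] ang 29.96 q [-0.35  0.01  1.86  0.    1.27 -0.87] F [-0.2 -0.3  0.2] op 0.803
t 14.85 turn [ 0.03 28.96  0.05] shift [40.  -4.3 36.7] rows>= 4.0 F [-0.2 -0.3  0.2] op 0.803
```

>>> step_arm --rows '[[[0,7,0],[10,0,9],0.2],[[0,14,0],[20,0,18],0.2],[[0,21,0],[30,0,27],0.2],[[0,27,0],[38,0,35],0.2],[[0,29,0],[40,0,37],0.2],[[0,29,0],[40,0,37],0.2],[[0,29,0],[40,0,37],0.2],[[0,29,0],[40,0,37],0.2]]'

```text
time: 15.52
eef_pos: [0.5613, -0.0415, 0.2454]
tcp_rot: [0.707, 0.008, -0.008, -0.707]
contact_force: [-0.2, 0.3, -0.4]
opening: 0.798
```

Run:
```python
from h import *
st();w=snap('wrist','w11');plan([.562,-.0405,.15],1)
```

```text
t 15.52 p [ 0.5613 -0.0415  0.2454] ang 1.35 q [-0.25  0.03  1.84 -0.    1.27 -0.28] F [-0.2  0.3 -0.4] op 0.798
t 15.57 turn [0.01 0.32 0.01] shift [ 0.7 95.3  1.2] rows>= 2.3 F [0.  0.6 0.2] op 0.802
```

View pics/w11.png

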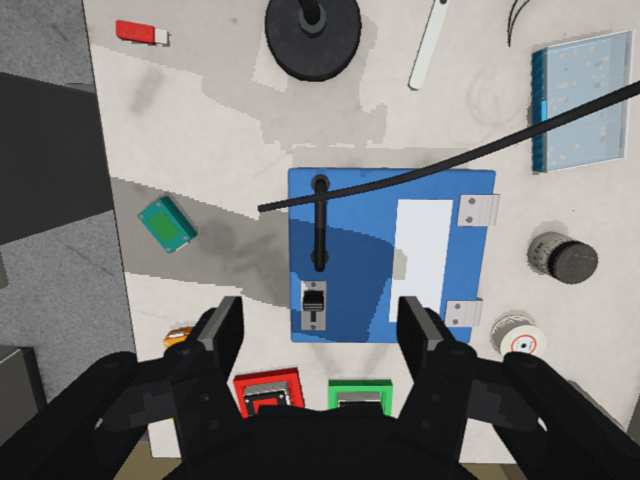

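Run:
```python
from h import *
im,d,K,R,t=load('w11.npz'); P=cloud(d,K,R,t)
for u,v in [(265,208),(275,207),(350,193),(400,179),(450,162),(500,142),(560,116),(620,95)]:
    q=P[v-6:v+7,u-3:u+4].reshape(-1,3); i=np.argmax(q[:,2]); print((u,v),q[i].round(3))
M=(P[...,2]>.098)&(P[...,2]<.115)&(abs(P[...,0]-.562)<.04)&(abs(P[...,1]+.04)<.06)
Q=P[M]; print('handle',cv2.minAreaRect((Q[:,:2]*1000).astype(np.float32)),np.percentile(Q[:,2],[50,95]))
M=(P[...,2]>.083)&(P[...,2]<.096)&(abs(P[...,0]-.557)<.03)&(abs(P[...,1]+.12)<.02)
Q=P[M]; print('button',cv2.minAreaRect((Q[:,:2]*1000).astype(np.float32)),np.median(Q[:,2]), len(Q))
M=(P[...,2]>.064)&(P[...,2]<.072)&(abs(P[...,0]-.63)<.13)&(abs(P[...,1]+.08)<.12)
Q=P[M]; print('cover',cv2.minAreaRect((Q[:,:2]*1000).astype(np.float32)),np.median(Q[:,2]))
```

```text
(265, 208) [0.536 0.002 0.222]
(275, 207) [0.54  0.003 0.225]
(350, 193) [0.56  0.032 0.388]
(400, 179) [0.56  0.032 0.388]
(450, 162) [0.612 0.026 0.254]
(500, 142) [0.626 0.033 0.262]
(560, 116) [0.64  0.04  0.271]
(620, 95) [0.56  0.032 0.388]
handle ((562.0322265625, -39.016143798828125), (9.566694259643555, 80.09722137451172), 1.0305765867233276) [0.10652142 0.10827242]
button ((556.99072265625, -119.25785064697266), (20.69118881225586, 11.308109283447266), 1.1945090293884277) 0.08857005590574935 263
cover ((632.4794311523438, -81.30252838134766), (202.5167999267578, 185.7125244140625), 1.0092309713363647) 0.06791164018628291
```

Run:
```python
from h import *
im,d,K,R,t=load('side0.npz')
pts=[[.536,.002,.222],[.54,.003,.225],[.612,.026,.254],[.64,.04,.271]]
for p in pts: print('side',proj(p,K,R,t).round(0))
imt,dt,Kt,Rt,tt=load('top0.npz'); P=cloud(dt,Kt,Rt,tt)
for p in pts: print('top',proj(p,Kt,Rt,tt).round(0))
for u,v in [(263,258),(255,235),(245,215),(230,195),(210,170),(180,130),(150,90),(120,50)]:
    q=P[v-4:v+5,u-4:u+5].reshape(-1,3); i=np.argmax(q[:,2]); print((u,v),q[i].round(3))
cv2.imwrite('pics/c4.png',cv2.resize(im[130:290,230:430],None,fx=3.5,fy=3.5,interpolation=cv2.INTER_CUBIC)[:,:,::-1])
```

```text
side [285. 162.]
side [287. 160.]
side [318. 136.]
side [330. 124.]
top [264. 260.]
top [263. 257.]
top [249. 215.]
top [239. 198.]
(263, 258) [0.542 0.003 0.23 ]
(255, 235) [0.584 0.015 0.24 ]
(245, 215) [0.619 0.032 0.26 ]
(230, 195) [ 0.449 -0.088  1.341]
(210, 170) [0.667 0.078 0.388]
(180, 130) [0.779 0.161 0.224]
(150, 90) [0.693 0.097 0.663]
(120, 50) [0.715 0.106 0.733]
```

View pics/c4.png

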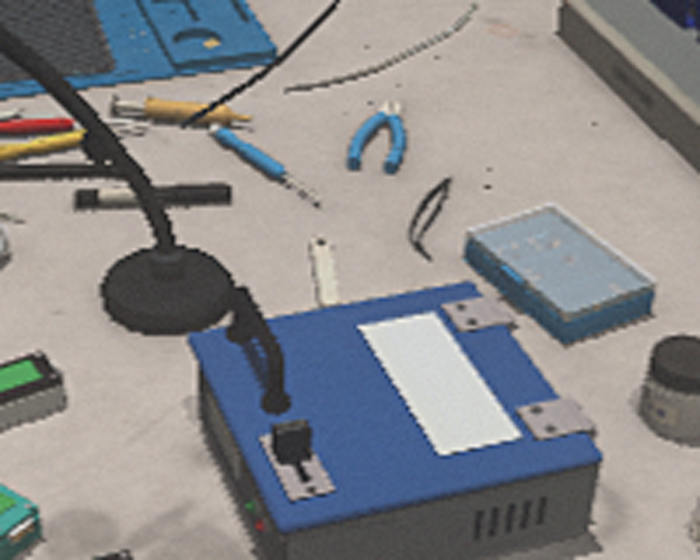

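Run:
```python
import numpy as np
from scipy.optimize import least_squares
D=[(.2611,.6217,.2299,1.023,.287,1.578),(.4261,.0557,.2442,-.11,-.29,2.13),(.4271,.0529,.01,-.11,.07,2.29),(.6206,-.3005,.1983,-.6,.34,1.57),(.6248,-.307,.0427,-.6,.52,1.63),(.4324,-.1397,.1526,-.54,-.13,2.17),(.504,-.2978,.0402,-.71,.32,1.92),(.5613,-.0415,.2454,-.25,.03,1.84)]
D=np.array(D)
def f(p):
    off,a,L1,L2,h,b=p
    x,y,z,q1,q2,q3=D.T
    r=a+L1*np.sin(q2)+L2*np.sin(q2+q3+b); zz=h+L1*np.cos(q2)+L2*np.cos(q2+q3+b)
    X=r*np.cos(q1)-off*np.sin(q1); Y=r*np.sin(q1)+off*np.cos(q1)
    return np.r_[X-x,Y-y,zz-z]
s=least_squares(f,[.1,0,.4,.4,0,0]); print(s.x.round(4),np.abs(s.fun).max())
```

```text
[ 0.101  -0.0045  0.4472  0.5761 -0.0136  0.0329] 0.002429522079568265
```

```bash
cat >> h.py <<'E'
def tool2(head,lean,tilt):
    # lean: body toward -y ; tilt: approach toward +x; heading of fixture
    M=tool(0); L=np.radians(lean)
    M=Ro.from_euler('x',lean,degrees=True).as_matrix()@M
    return (Ro.from_euler('z',head,degrees=True)*Ro.from_euler('y',-tilt,degrees=True)).as_matrix()@M
def plan2(grasp,head,lean,tilt,back=0):
    from plant import ctrl
    s=ctrl.get_state(); R0=Ro.from_quat(s['tcp_rot']).as_matrix(); p0=s['eef_pos']
    T=tool2(head,lean,tilt); pos=np.array(grasp)+T[:,1]*(.019-back)
    rv=Ro.from_matrix(R0.T@T).as_rotvec(degrees=True); sh=R0.T@(pos-p0)*1000
    print('TCP',pos.round(4),'app',T[:,1].round(3),'turn',rv.round(2),'shift',sh.round(1),'rows>=',max(np.linalg.norm(rv)/7.16,np.linalg.norm(sh)/41.7).round(1))
E
python3 - <<'E'
from h import *
plan2([.5621,-.047,.103],1,22,0,.07)
E
```

```text
TCP [ 0.5624 -0.0661  0.1503] app [-0.007  0.375 -0.927] turn [22.01  0.32 -0.05] shift [  0.6  95.  -24.4] rows>= 3.1
```

>>> step_arm --rows '[[[6,0.2,0],[0,0,-10],0.5],[[12,0.3,0],[0,15,-24],0.5],[[18,0.3,0],[0.5,45,-24],0.5],[[22,0.3,0],[0.5,75,-24],0.5],[[22,0.3,0],[0.5,92,-24],0.5],[[22,0.3,0],[0.5,95,-24],0.5],[[22,0.3,0],[0.5,95,-24],0.5]]'

```text
time: 16.15
eef_pos: [0.5615, -0.0655, 0.1488]
tcp_rot: [-0.559, -0.003, 0.008, 0.829]
contact_force: [0.5, -0.2, 1.4]
opening: 0.499
```

Run:
```python
from h import *
st(); w=snap('wrist','w12'); plan2([.5621,-.047,.103],1,22,0,0)
im,d,K,R,t=w; P=cloud(d,K,R,t)
M=(P[...,2]>.098)&(P[...,2]<.115)&(abs(P[...,0]-.562)<.03)&(abs(P[...,1]+.04)<.06)
Q=P[M]; print('handle',cv2.minAreaRect((Q[:,:2]*1000).astype(np.float32)),np.percentile(Q[:,2],[50,95]))
```

```text
t 16.15 p [ 0.5615 -0.0655  0.1488] ang 0.97 q [-0.45  0.2   1.88  0.36  1.27 -0.61] F [ 0.5 -0.2  1.4] op 0.499
TCP [ 0.562  -0.0399  0.0854] app [-0.007  0.375 -0.927] turn [ 0.01 -0.01 -0.04] shift [-0.2 70.1 -0.7] rows>= 1.7
handle ((561.68701171875, -39.784912109375), (9.411837577819824, 81.13806915283203), 0.832930326461792) [0.10672238 0.10834955]
```

View pics/w12.png

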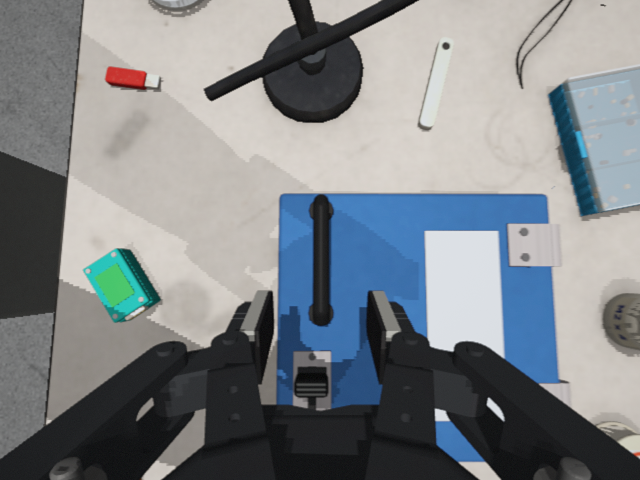

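>>> step_arm --rows '[[[0,0,0],[0,20,0],0.5],[[0,0,0],[0,40,0],0.5],[[0,0,0],[0,58,0],0.5],[[0,0,0],[0,68,0],0.5],[[0,0,0],[0,70,0],0.5],[[0,0,0],[0,70,0],0.5],[[0,0,0],[0,70,0],0.5]]'

```text
time: 16.78
eef_pos: [0.5631, -0.0394, 0.087]
tcp_rot: [-0.56, -0.006, 0.007, 0.829]
contact_force: [0.2, 0.3, 0.3]
opening: 0.502
```

Run:
```python
from h import *
st(); plan2([.5619,-.047,.103],1,22,0,0)
```

```text
t 16.78 p [ 0.5631 -0.0394  0.087 ] ang 1.04 q [-0.41  0.27  1.92  0.38  1.14 -0.62] F [0.2 0.3 0.3] op 0.502
TCP [ 0.5618 -0.0399  0.0854] app [-0.007  0.375 -0.927] turn [0.07 0.07 0.09] shift [-1.3  1.3 -1. ] rows>= 0.1
```

Close, correcting 1 mm, then check.

>>> step_arm --rows '[[[0,0,0],[-1,1,0],1],[[0,0,0],[-1,1,0],1],[[0,0,0],[-1,1,0],1],[[0,0,0],[-1,1,0],1],[[0,0,0],[-1,1,0],1],[[0,0,0],[-1,1,0],1],[[0,0,0],[-1,1,0],1],[[0,0,0],[-1,1,0],1]]'

```text
time: 17.45
eef_pos: [0.561, -0.0391, 0.0852]
tcp_rot: [-0.559, -0.005, 0.008, 0.829]
contact_force: [-2.8, -1.8, 5.2]
opening: 0.101
```

Run:
```python
from h import *
s=st(); R0=Ro.from_quat(s['tcp_rot']).as_matrix(); print('up in tool',R0.T@[0,0,1]); snap('wrist','w13')
```

```text
t 17.45 p [ 0.561  -0.0391  0.0852] ang 1.03 q [-0.41  0.27  1.93  0.38  1.14 -0.62] F [-2.8 -1.8  5.2] op 0.101
up in tool [-8.45070505e-04 -9.27272456e-01  3.74386270e-01]
```

View pics/w13.png

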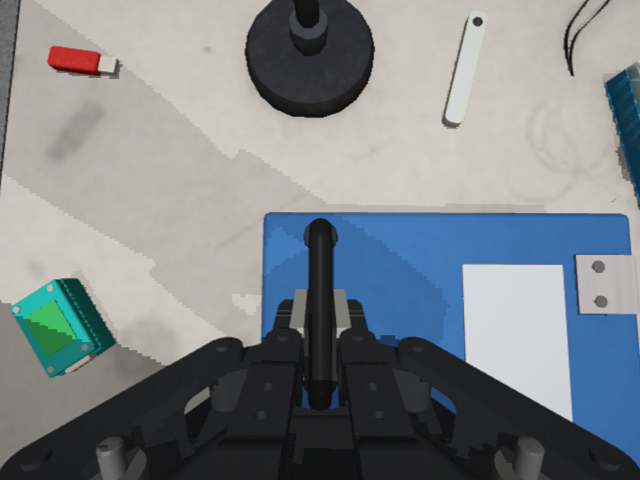

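>>> step_arm --rows '[[[0,0,0],[0,-1.9,0.7],1],[[0,0,0],[0,-3.7,1.5],1],[[0,0,0],[0,-5.6,2.2],1],[[0,0,0],[0,-6.5,2.6],1],[[0,0,0],[0,-6.5,2.6],1]]'

```text
time: 17.92
eef_pos: [0.5625, -0.0391, 0.0911]
tcp_rot: [-0.56, -0.006, 0.006, 0.829]
contact_force: [5.7, -0.8, -5.5]
opening: 0.1
```

Run:
```python
from h import *
s=st()
```

```text
t 17.92 p [ 0.5625 -0.0391  0.0911] ang 0.89 q [-0.41  0.26  1.93  0.38  1.15 -0.61] F [ 5.7 -0.8 -5.5] op 0.1
```

>>> step_arm --rows '[[[0,0,0],[0,-1.9,0.7],1],[[0,0,0],[0,-3.7,1.5],1],[[0,0,0],[0,-5.6,2.2],1],[[0,0,0],[0,-5.6,2.2],1]]'

```text
time: 18.25
eef_pos: [0.5644, -0.0392, 0.0976]
tcp_rot: [-0.56, -0.007, 0.003, 0.828]
contact_force: [11.8, 0.7, -8.7]
opening: 0.101
```

Run:
```python
from h import *
s=st(); w=snap('wrist','w14')
```

```text
t 18.25 p [ 0.5644 -0.0392  0.0976] ang 0.76 q [-0.41  0.25  1.92  0.39  1.15 -0.61] F [11.8  0.7 -8.7] op 0.101
```

Run:
```python
from h import *
w=load('w14.npz'); im,d,K,R,t=w; P=cloud(d,K,R,t)
hsv=cv2.cvtColor(im,cv2.COLOR_RGB2HSV); m=(abs(hsv[...,0].astype(int)-108)<10)&(hsv[...,1]>120)&(abs(P[...,0]-.63)<.1)&(P[...,2]>.055)&(P[...,2]<.1)&(P[...,1]>-.08)&(P[...,1]<.01)
Q=P[m]; A=np.c_[Q[:,:2]-Q[:,:2].mean(0),np.ones(len(Q))]; print(np.linalg.lstsq(A,Q[:,2],rcond=None)[0],len(Q))
w=snap('side','s2'); snap('top','t2')
im=w[0]; cv2.imwrite('pics/c5.png',cv2.resize(im[170:310,230:430],None,fx=3.5,fy=3.5,interpolation=cv2.INTER_CUBIC)[:,:,::-1])
```

```text
[-0.07344907 -0.00063975  0.07522012] 30062
```

View pics/c5.png

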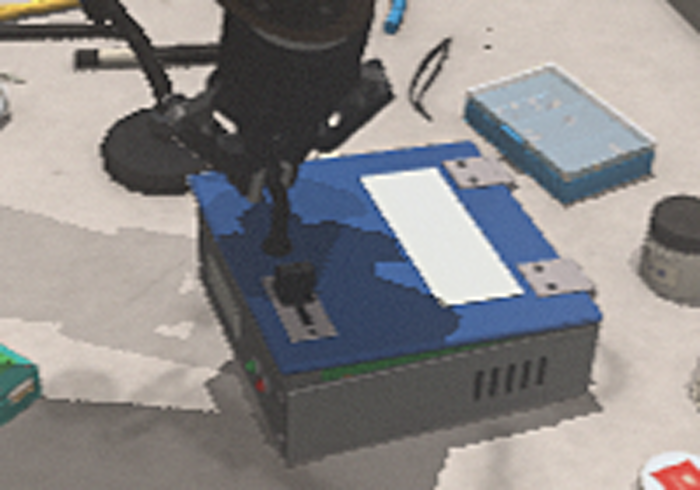

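```bash
cat >> h.py <<'E'
def arc(phi,tilt,head=1.,lean=22.):
    g0=np.array([.5619,-.047,.103]); h=np.radians(head); ex=np.array([np.cos(h),np.sin(h),0])
    H=g0+.165*ex; H[2]=.064
    a=np.radians(phi)+np.arctan2(.039,.165); r=np.hypot(.039,.165)
    b=H-r*np.cos(a)*ex+np.array([0,0,r*np.sin(a)])
    T=tool2(head,lean,tilt); return b+T[:,1]*.019,T,b
def rows(p0,R0,lst):
    for phi,ti in lst:
        p,T,b=arc(phi,ti); rv=Ro.from_matrix(R0.T@T).as_rotvec(degrees=True); sh=R0.T@(p-p0)*1000
        print(phi,ti,[[round(float(v),1) for v in rv],[round(float(v),1) for v in sh],1],'tcp',p.round(3))
E
python3 - <<'E'
from h import *
rows(np.array([.561,-.0391,.0982]),tool2(1,22,0),[(5,2),(8,4),(11,6),(14,7.5),(17,9),(20,11),(23,12.5),(26,14),(28,15),(28,15)])
E
```

```text
5 2 [[-0.0, -0.7, -1.9], [5.4, -1.6, -0.2], 1] tcp [ 0.566 -0.04   0.1  ]
8 4 [[0.0, -1.5, -3.7], [9.0, -9.4, 2.9], 1] tcp [ 0.57  -0.04   0.108]
11 6 [[0.0, -2.2, -5.6], [13.1, -17.0, 6.0], 1] tcp [ 0.574 -0.04   0.116]
14 7.5 [[0.0, -2.8, -7.0], [17.4, -24.5, 9.0], 1] tcp [ 0.578 -0.04   0.124]
17 9 [[0.0, -3.4, -8.3], [22.1, -31.8, 12.0], 1] tcp [ 0.583 -0.04   0.132]
20 11 [[-0.0, -4.1, -10.2], [27.4, -38.9, 14.8], 1] tcp [ 0.588 -0.039  0.14 ]
23 12.5 [[-0.0, -4.7, -11.6], [32.9, -45.7, 17.6], 1] tcp [ 0.594 -0.039  0.147]
26 14 [[0.0, -5.2, -13.0], [38.8, -52.3, 20.3], 1] tcp [ 0.6   -0.039  0.154]
28 15 [[0.0, -5.6, -13.9], [42.9, -56.6, 22.0], 1] tcp [ 0.604 -0.039  0.159]
28 15 [[0.0, -5.6, -13.9], [42.9, -56.6, 22.0], 1] tcp [ 0.604 -0.039  0.159]
```

>>> step_arm --rows '[[[0,-0.7,-1.9],[5.4,-1.6,0],1],[[0,-1.5,-3.7],[9,-9.4,2.9],1],[[0,-2.2,-5.6],[13.1,-17,6],1],[[0,-2.8,-7],[17.4,-24.5,9],1],[[0,-3.4,-8.3],[22.1,-31.8,12],1],[[0,-4.1,-10.2],[27.4,-38.9,14.8],1],[[0,-4.7,-11.6],[32.9,-45.7,17.6],1],[[0,-5.2,-13],[38.8,-52.3,20.3],1],[[0,-5.6,-13.9],[42.9,-56.6,22],1],[[0,-5.6,-13.9],[42.9,-56.6,22],1]]'

```text
time: 19.23
eef_pos: [0.6013, -0.0384, 0.1605]
tcp_rot: [-0.553, -0.112, -0.062, 0.824]
contact_force: [-16.2, -3.5, 8.9]
opening: 0.099
```

Run:
```python
from h import *
s=st(); print(Ro.from_matrix(tool2(1,22,15).T@Ro.from_quat(s['tcp_rot']).as_matrix()).as_rotvec(degrees=True))
p,T,b=arc(28,15); 
rows(p,T,[(31,16.5),(34,18),(37,20),(40,21.5),(43,23),(46,25),(49,26.5),(52,28),(54,29),(55.5,30)])
```

```text
t 19.23 p [ 0.6013 -0.0384  0.1605] ang 1.28 q [-0.42  0.14  1.94  0.53  1.07 -0.75] F [-16.2  -3.5   8.9] op 0.099
[ 0.18822611 -0.14254428  0.38064805]
31 16.5 [[-0.0, -0.6, -1.4], [8.0, -4.4, 1.8], 1] tcp [ 0.61  -0.039  0.166]
34 18 [[-0.0, -1.1, -2.8], [16.2, -8.4, 3.4], 1] tcp [ 0.617 -0.039  0.172]
37 20 [[-0.0, -1.9, -4.6], [24.8, -12.1, 4.9], 1] tcp [ 0.624 -0.039  0.178]
40 21.5 [[0.0, -2.4, -6.0], [33.4, -15.4, 6.2], 1] tcp [ 0.632 -0.039  0.184]
43 23 [[0.0, -3.0, -7.4], [42.2, -18.3, 7.4], 1] tcp [ 0.64  -0.039  0.189]
46 25 [[-0.0, -3.7, -9.3], [51.3, -20.8, 8.4], 1] tcp [ 0.648 -0.038  0.194]
49 26.5 [[0.0, -4.3, -10.7], [60.3, -22.9, 9.3], 1] tcp [ 0.656 -0.038  0.198]
52 28 [[-0.0, -4.9, -12.1], [69.5, -24.6, 9.9], 1] tcp [ 0.664 -0.038  0.202]
54 29 [[-0.0, -5.2, -13.0], [75.6, -25.5, 10.3], 1] tcp [ 0.67  -0.038  0.205]
55.5 30 [[0.0, -5.6, -13.9], [80.3, -26.1, 10.5], 1] tcp [ 0.674 -0.038  0.207]
```

>>> step_arm --rows '[[[0,-0.6,-1.4],[6.6,-6.3,2.4],1],[[0,-1.1,-2.8],[14.8,-10.3,4],1],[[0,-1.9,-4.6],[23.4,-14,5.5],1],[[0,-2.4,-6],[32,-17.3,6.8],1],[[0,-3,-7.4],[40.8,-20.2,8],1],[[0,-3,-7.4],[40.8,-20.2,8],1],[[0,-3,-7.4],[40.8,-20.2,8],1]]'

```text
time: 19.82
eef_pos: [0.6375, -0.0379, 0.1923]
tcp_rot: [-0.546, -0.171, -0.104, 0.814]
contact_force: [-8.1, -1.4, 6.7]
opening: 0.101
```

Run:
```python
from h import *
s=st(); p,T,b=arc(43,23); print(p, (Ro.from_quat(s['tcp_rot']).as_matrix()@[0,1,0]).round(3),T[:,1].round(3))
```

```text
t 19.82 p [ 0.6375 -0.0379  0.1923] ang 1.09 q [-0.42  0.12  1.91  0.62  1.01 -0.83] F [-8.1 -1.4  6.7] op 0.101
[ 0.63957182 -0.03852562  0.18883646] [ 0.355  0.383 -0.853] [ 0.356  0.381 -0.853]
```

Run:
```python
from h import *
p0,T0,_=arc(43,23); p0=p0+[-.0019,0,.0016]
for phi,ti in [(46,24.5),(49,26.5),(52,28.5),(54,29.5),(55.5,30)]:
    p,T,b=arc(phi,ti); a=np.radians(phi+13.3); p=p+.0035*np.array([-np.cos(a),0,np.sin(a)])
    print(phi,Ro.from_matrix(T0.T@T).as_rotvec(degrees=True).round(1),(T0.T@(p-p0)*1000).round(1),p.round(4))
```

```text
46 [-0.  -0.6 -1.4] [ 9.9 -2.5  1. ] [ 0.6457 -0.0384  0.1968]
49 [-0.  -1.3 -3.2] [19.5 -3.4  1.4] [ 0.6542 -0.0382  0.2014]
52 [-0.  -2.1 -5.1] [29.2 -3.9  1.6] [ 0.6629 -0.0381  0.2057]
54 [-0.  -2.4 -6. ] [35.5 -4.   1.6] [ 0.6687 -0.038   0.2083]
55.5 [-0.  -2.6 -6.5] [40.2 -4.   1.6] [ 0.673  -0.0379  0.2101]
```

>>> step_arm --rows '[[[0,-0.6,-1.4],[9.9,-2.5,1],1],[[0,-1.3,-3.2],[19.5,-3.4,1.4],1],[[0,-2.1,-5.1],[29.2,-3.9,1.6],1],[[0,-2.4,-6],[35.5,-4,1.6],1],[[0,-2.6,-6.5],[40.2,-4,1.6],1],[[0,-2.6,-6.5],[40.2,-4,1.6],1],[[0,-2.6,-6.5],[40.2,-4,1.6],1],[[0,-2.6,-6.5],[40.2,-4,1.6],1]]'

```text
time: 20.48
eef_pos: [0.6733, -0.0374, 0.2104]
tcp_rot: [-0.538, -0.219, -0.138, 0.802]
contact_force: [-4.6, 1.3, 5.0]
opening: 0.099
```

Run:
```python
from h import *
s=st(); A=Ro.from_quat(s['tcp_rot']).as_matrix()[:,1]; b=s['eef_pos']-.019*A; v=b-[.7269,-.044,.064]; print('phi',np.degrees(np.arctan2(v[2],-v[0]))-13.3,np.hypot(v[0],v[2]))
w=snap('side','s3'); im,d,K,R,t=w; P=cloud(d,K,R,t)
snap('top','t3'); w=load('t3.npz')
for im,d,K,R,t in (load('s3.npz'),load('t3.npz')):
    P=cloud(d,K,R,t)
    hsv=cv2.cvtColor(im,cv2.COLOR_RGB2HSV); m=(abs(hsv[...,0].astype(int)-108)<10)&(hsv[...,1]>120)&(P[...,0]>.6)&(P[...,0]<.75)&(P[...,2]>.08)&(P[...,2]<.3)&(P[...,1]>-.17)&(P[...,1]<.01)
    m=cv2.erode(m.astype(np.uint8),np.ones((3,3)))>0
    Q=P[m]
    if len(Q)>50:
        u,sv,vt=np.linalg.svd(Q-np.median(Q,0),full_matrices=False); n=vt[2]*np.sign(vt[2][2]); print(len(Q),'n',n.round(3),'angle',np.degrees(np.arctan2(-n[0],n[2])))
```

```text
t 20.48 p [ 0.6733 -0.0374  0.2104] ang 1.0 q [-0.41  0.14  1.89  0.72  0.94 -0.92] F [-4.6  1.3  5. ] op 0.099
phi 55.63868766856824 0.17326401002014874
709 n [0.828 0.006 0.561] angle -55.88460482224034
```

View pics/s3.png

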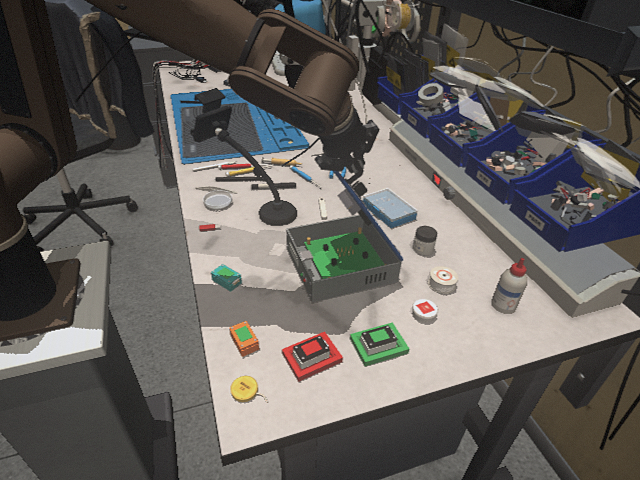

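View pics/t3.png

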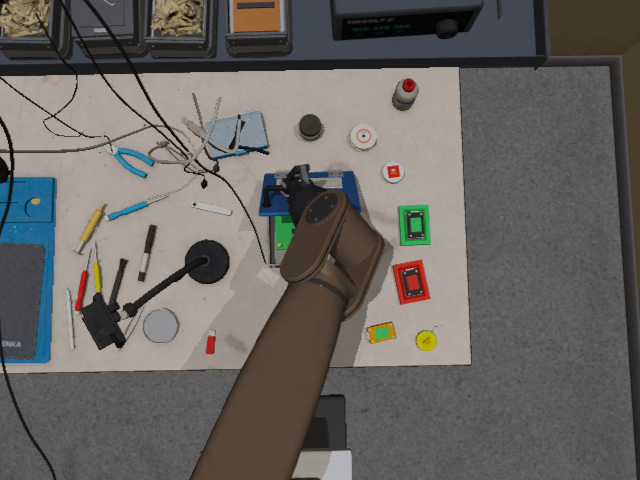

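>>> step_arm --rows '[[[0,0,0],[0,0,0],1],[[0,0,0],[0,0,0],1],[[0,0,0],[0,0,0],1],[[0,0,0],[0,0,0],1],[[0,0,0],[0,0,0],1],[[0,0,0],[0,0,0],1]]'

```text
time: 21.08
eef_pos: [0.6733, -0.0374, 0.2104]
tcp_rot: [-0.538, -0.219, -0.138, 0.802]
contact_force: [-5.7, 0.6, 5.9]
opening: 0.095
```

Run:
```python
from h import *
from plant import ctrl
s=st(); A=Ro.from_quat(s['tcp_rot']).as_matrix()[:,1]; b=s['eef_pos']-.019*A; v=b-[.7269,-.044,.064]; phi=np.degrees(np.arctan2(v[2],-v[0]))-13.3; print('phi',phi)
if abs(phi-55.5)<2 and s['opening']>.08: print(ctrl.sign_off())
```

```text
t 21.08 p [ 0.6733 -0.0374  0.2104] ang 0.99 q [-0.41  0.14  1.89  0.72  0.94 -0.92] F [-5.7  0.6  5.9] op 0.095
phi 55.628198991077895
the job is handed in; nothing more can be done
None
```

The job is handed in at 21.1 s: both modules are seated and released, and the gripper is holding the cover open at about 55.6°.

- **Modules:** The green-tagged module is in the green nest and the red-tagged one in the red nest. Depth checks after release showed both lying flat, with their tops at about 29 mm, the seated height.
- **Catch:** The tug lifted the cover to about 0.073 rad. A caught catch would have stopped it at 0.023 rad, so it was not holding. I left the thumb button alone.
- **Cover:** The arm pose gives 55.6° and the side camera 55.9°. The grip was steady over a last half-second hold, with a force of about 8 N and the bar still between the pads.

- **Small disagreement:** The handle's arc ran about 4 mm wider than my estimate, either from a measurement error or from where the fingers sit on the bar. This put a force of up to about 18 N on the tool during the swing, and I corrected the path on the way up.
- **Clearances:** I leaned the gripper to keep clear of a cable hanging near the handle. I did not touch the other bench items or the orange and turquoise look-alikes. The last pictures show those in view where they were. The arm hides the turquoise one from above, but the side view shows it.

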